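Hang the load weight on the lever tester and prove it with a tug

ROBOT

A 6-joint arm with a two-finger parallel gripper is mounted at the origin on a cart in front of the work surface, level with it; the furniture and walls round the work are solid. World frame = base frame: x ahead of the robot, y to its left, z up, the work surface at z = 0. Lengths are in mm, angles in rad, forces in N, time in s.
With the tool pointing down it reaches from about 275 to 1000 mm from the base axis. Payload 8.4 kg.
Tool frame: the origin (TCP) lies midway between the tips of the shut fingers; the grasp point (between the pads) lies 19 mm behind it; z points along the fingers, y is the line along which they close (so a half turn about z gives the same grasp; the last joint's range is limited). The gripper opens to 85 mm and grips with 20 to 120 N. Pads are 22 mm wide; open, the fingers measure 114 mm over their backs; the gripper's body (76 mm by 85 mm) begins 54 mm behind the grasp point. The pads swing forward as they close: fully open they stand 13 mm farther back than shut.
Start: joints at [1.129, 0.353, 1.633, -0, 1.155, -0.002], TCP at [266.098, 565.526, 231.281] pointing down, gripper open.
Joint ranges: [-2.63, 2.63], [-0.92, 2.1], [0.06, 2.66], [-1.3, 4.44], [0, 2.69], [-3.02, 3.02]. Speed limits (rad/s): [2.22, 2.22, 2.79, 3.14, 3.14, 3.14].

INTERFACE

Orientations are given as [roll, pitch, yaw] about the fixed x, y, z axes, in that order (R = Rz(yaw) Ry(pitch) Rx(roll)).
In Python, from rig import r, imaging gives the robot as it stands. The module is installed in compiled form; this text tells all that it offers.
- The arm moves only by the tool arm_command, never from a script. Its argument "deltas" is a list of rows, each an object of numbers: "hand": the finger opening in mm, from 0 to 85.4; "tx", "ty", "tz": the shift along the tool's x, y, z in mm; "wx", "wy", "wz": the turn, a rotation vector about the tool's x, y, z in rad. A call has 1 to 8 rows; each row shifts and turns the commanded pose from where the row before left it, along the tool's axes as they then stand; what a row does not reach is not made up. A row lasts 1/8 s, in which the tool goes at most 62.5 mm and 10.7 degrees, less where a joint would pass 70% of its speed; a pose out of reach is approached as far as the arm can. A call with a gripper value outside its range is refused whole. The fingers move at their own pace and stop on an object; "squeeze" is the grip in N (left out, the last holds). Time passes only in rows, so rows that do not move let the fingers close. It gives the time, the measured TCP pose, the force, the opening and the grip force at its end, in the units of the state.
- r.sense(): the state, without advancing time (a new reading comes with each control period).
- imaging.grab_frame(name): name is "side" or "top"; returns a dict with "image" (480x640x3 uint8, red, green, blue), "mtx" (3x3 intrinsics, pixels), "world_to_cam" (4x4, takes a point from world to camera coordinates). Camera axes: x right, y up, looking along -z (the intrinsics and any distortion apply to the point x, -y, -z); pixel columns grow to the right and rows downward; lengths in mm; the calibration is good to about 2 mm. A picture is of the moment at which its call begins. There is no depth.
- r.sign_off(): hands the job in; it is judged then, once.
The state is a dict: "clock": time; "qpos": joint angles; "qvel": joint speeds; "joint_efforts": joint torques, N m; "eef_pos": TCP position; "tcp_rot": TCP orientation; "contact_force": force on the tool from outside, world axes, zero at the start; "wrist_torque": the same for the moment, N m; "opening": opening from 0.0 (shut) to 1.0 (fully open); "grasp_force": force on a finger pad.
Only numpy, scipy, OpenCV 4.12 (cv2) and the standard library are available. Lean on these libraries where they do the work, as an engineer would, in place of code of your own. Each camera call takes 0.05 s, during which the arm holds its last target. There are 200 camera calls.

TASK

Load the small lever tester: pick up the larger of the two hanging weights, pass its stirrup over the nose of the lever and lower its crossbar into the notch. Still holding it, let the lever sink until its ball rests on the block and tug down gently with about 8 N for half a second to be sure that the weight is seated and held, then let go and leave it hanging still. The lever is delicate: never load it with more than 20 N, and leave everything else where it stands.

Things in the scene. Friction and masses are not known exactly. Their poses are not given: they have to be found in the camera images.
- tester: lever tester, fixed: grey base 220 x 100 x 30 mm, column at the back, steel lever reaching forward over a round block on an anvil. Origin: centre of the base's underside; z up, -x the way the lever's nose points; highest 228 mm. A light spring (1 to 2 N at the notch) holds the lever up. Loaded, it sinks freely by 4 to 15 mm at the notch, as the anvil screw happens to be set, until its ball meets the block
- notch (a point): where the crossbar's centre lies when seated in the load notch, 201 mm above the bench with the lever up; axes as the lever's, level like the tester's when up (y along the notch). The notch, open upward, has a 4 mm flat floor and 45 degree flanks and is 10 mm wide at its walls: in front (-x) a low lip, behind (+x) an upright shoulder, its face 5 mm behind this point, its top 17 mm above it.
- lip_top (a point): top of the rounded lip at the tip of the lever, in front of the notch: 8.5 mm in front of and 6.5 mm above notch; the lip is 7 mm thick and the lever ends 3.5 mm in front of this point. The lever is 14 mm wide and its underside is 20.5 mm below this point. Once its ball rests on the block the lever is stiff (about 5 N more per mm downward here)
- weight_large: larger hanging weight, steel, 0.45 to 0.58 kg, 181 mm tall, standing upright. Origin: centre of its underside, z up. Discs of 64 mm diameter, 31 mm high together; a rod; a stirrup: a window of round 6 mm bar in the y-z plane, 30 mm wide (y) and 48 mm high inside, for the lever to pass through along x; a stem; a square grip on top. Turned by half a turn it is the same
- weight_large_bar (a point): centre of the stirrup's upper bar (the crossbar, 6 mm diameter, along the weight's y), 125 mm above the weight's underside; axes as the weight's
- weight_large_grip (a point): centre of the larger weight's grip, 166 mm above its underside: aluminium block 16 x 16 mm with sides along the weight's x and y, 30 mm high, on a 6 mm stem that rises 26 mm from the crossbar to it; take it from above across either pair of faces
- weight_small: the smaller hanging weight, of the same form: discs of 46 mm diameter, 141 mm tall; not to be used. Origin: centre of its underside. It and the larger one may stand in each other's place
- loupe: black stand loupe, 37 mm diameter, 34 mm high, a bystander; origin: centre of its underside
- flat_coupon: dark flat steel sample 24 x 70 x 10 mm, a bystander; origin: centre of its underside
- rebar_coupon: piece of ribbed steel bar 18 x 85 x 17 mm, a bystander; origin: centre of its underside
- caliper: vernier caliper lying flat, 72 x 238 x 6 mm, a bystander; origin: centre of its underside

How it is judged:
By the outcome, as a careful person would: the job done as asked, in the order asked, and still so for the second after the job is handed in, with the robot touching nothing.
It also fails if it takes over 67 s, if anything falls off the work surface, if the arm or the gripper's body presses on something with over 40 N, if the wrist force passes 120 N, or if a joint passes its speed limit or range.

## Working session

There is one attempt and no reset: what is moved stays moved. The work goes in short steps, Python scripts to look and compute and a tool call to move; the robot and the scene stay as the last step left them, time stands still between calls to the robot, and variables do not carry over. Pictures are saved under pics/ and viewed, at most 10 in all, crops included, and the job is handed in when it is done.

Besides the shell and the picture viewer there is one more tool, called after ">>>" by a JSON object that holds its "op" and its "data". arm_command: Moves the arm, as the interface text tells. Its arguments: {"type":"object","properties":{"deltas":{"type":"array"},"squeeze":{"type":"number"}},"required":["deltas"]}

```bash
mkdir -p pics; python3 - <<'E'
from rig import r, imaging
import cv2, numpy as np, pickle
for n in("side","top"):
    f=imaging.grab_frame(n); pickle.dump(f,open(n+"0.pkl","wb"))
    cv2.imwrite(f"pics/{n}0.png",f["image"][:,:,::-1])
    print(n,f.keys(),f["mtx"].round(1).tolist(),np.array(f["world_to_cam"]).round(3).tolist())
print(r.sense())
E
```

```text
side dict_keys(['image', 'mtx', 'world_to_cam']) [[526.1, 0.0, 314.6], [0.0, 526.1, 244.2], [0.0, 0.0, 1.0]] [[0.894, -0.447, -0.025, -622.884], [0.237, 0.425, 0.873, -196.299], [-0.379, -0.787, 0.487, -1149.919], [0.0, 0.0, 0.0, 1.0]]
top dict_keys(['image', 'mtx', 'world_to_cam']) [[590.5, 0.0, 315.7], [0.0, 590.5, 237.2], [0.0, 0.0, 1.0]] [[-0.019, -1.0, -0.005, -190.988], [0.988, -0.02, 0.154, -597.401], [-0.154, -0.002, 0.988, -1133.057], [0.0, 0.0, 0.0, 1.0]]
{'clock': 0.1, 'qpos': array([ 1.12859055e+00,  3.53593407e-01,  1.63405058e+00,  2.84794401e-05,
        1.15519031e+00, -2.40685444e-03]), 'qvel': array([-6.47974973e-04, -2.98654670e-03, -3.12001893e-03,  3.84317076e-04,
       -7.69326414e-04, -9.62835299e-05]), 'joint_efforts': array([ 5.15078700e-04, -6.06359339e+01, -3.42816639e+01,  2.01675234e-04,
        3.99853147e-03, -7.81296734e-07]), 'eef_pos': array([265.91471228, 565.14609374, 230.63161221]), 'tcp_rot': array([-3.14035108e+00, -2.90291139e-05,  2.70178220e+00]), 'contact_force': array([-0.26850089, -0.17881168, -0.27124624]), 'wrist_torque': array([-0.06023676,  0.00239903, -0.0315736 ]), 'grasp_force': 0.0, 'opening': 1.0010700792224456}
```

View pics/side0.png

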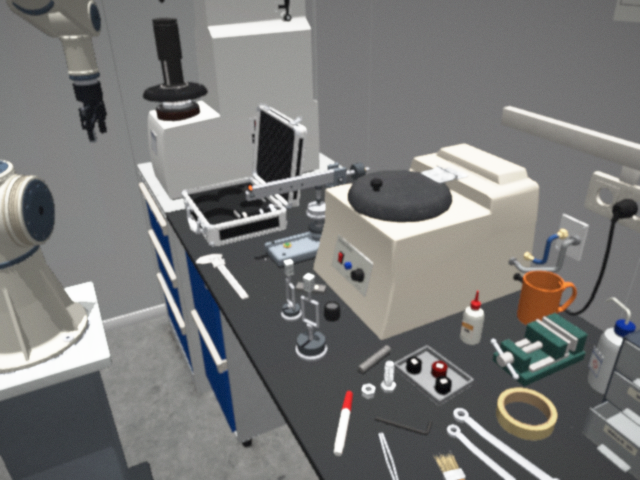

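View pics/top0.png

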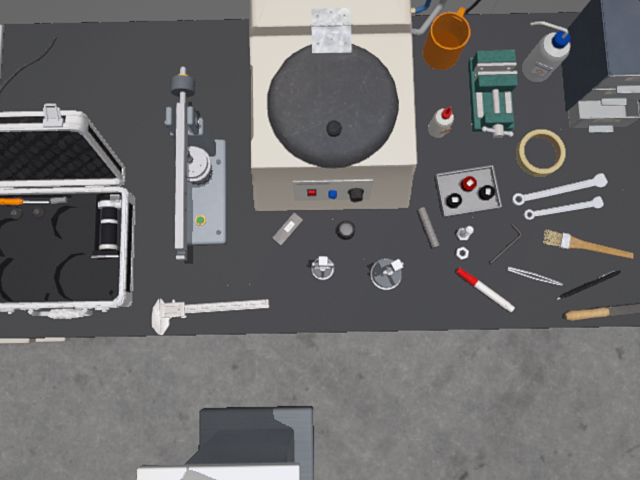

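The side picture shows the large weight at about (311,340), the small one at (290,305) and the lever nose at (250,190). In the top picture the large weight is at (386,272), the small one at (322,267) and the lever nose at about (181,255). I'll zoom in on these.

```bash
cat > h.py <<'E'
import numpy as np, cv2, pickle
from scipy.optimize import least_squares
C={n:pickle.load(open(n+"0.pkl","rb")) for n in("side","top")}
def proj(n,P):
    f=C[n]; T=np.array(f["world_to_cam"]); P=np.atleast_2d(P)
    p=P@T[:3,:3].T+T[:3,3]; p=p*[1,-1,-1]; q=p@np.array(f["mtx"]).T
    return q[:,:2]/q[:,2:]
def back(n,uv,z):
    "world point at height z seen at pixel uv"
    f=C[n]; T=np.array(f["world_to_cam"]); d=np.linalg.inv(f["mtx"])@[*uv,1]
    d=T[:3,:3].T@(d*[1,-1,-1]); c=-T[:3,:3].T@T[:3,3]
    return c+d*(z-c[2])/d[2]
def crop(img,x,y,w,h,s,grid=10):
    o=cv2.resize(img[y:y+h,x:x+w],None,fx=s,fy=s,interpolation=cv2.INTER_CUBIC)
    for k in range(0,w,grid): cv2.putText(o,str(x+k),(k*s,8),0,.3,(0,255,255),1); cv2.line(o,(k*s,10),(k*s,14),(0,255,255),1)
    for k in range(0,h,grid): cv2.putText(o,str(y+k),(0,k*s+3),0,.3,(0,255,255),1)
    return o
E
python3 - <<'E'
from h import *
s=C["side"]["image"][:,:,::-1].copy();t=C["top"]["image"][:,:,::-1].copy()
a=crop(s,270,250,66,110,5); b=crop(t,310,240,100,60,4)
c=np.zeros((600,800,3),np.uint8)
c[:550,:330]=a; c[:240,340:740]=b
d=crop(t,160,180,76,90,4); c[240:600,340:644]=d
cv2.imwrite("pics/c1.png",c)
e=crop(s,170,150,160,120,5)
cv2.imwrite("pics/c2.png",e)
for uv in[(386,272),(322,267)]: print(back("top",uv,15),back("top",uv,170))
print(back("side",(311,352),0),back("side",(290,315),0), back("top",(181,255),205))
E
```

```text
[ 524.13844888 -343.76823289   15.        ] [ 509.58064036 -325.76134355  170.        ]
[ 536.87853203 -214.1171972    15.        ] [ 520.66909778 -212.91828188  170.        ]
[ 516.33994479 -344.26872786    0.        ] [ 529.94621441 -209.37292943    0.        ] [542.4603519   29.05203327 205.        ]
```

View pics/c1.png

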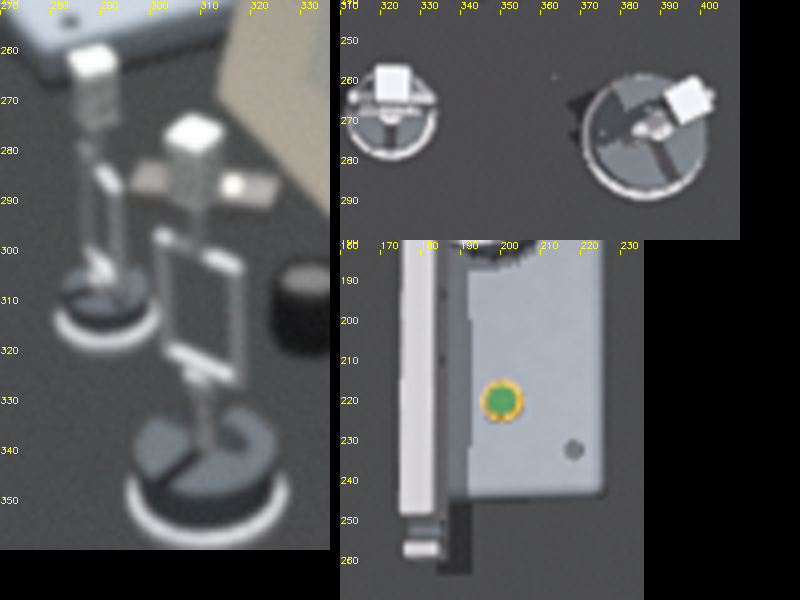

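View pics/c2.png

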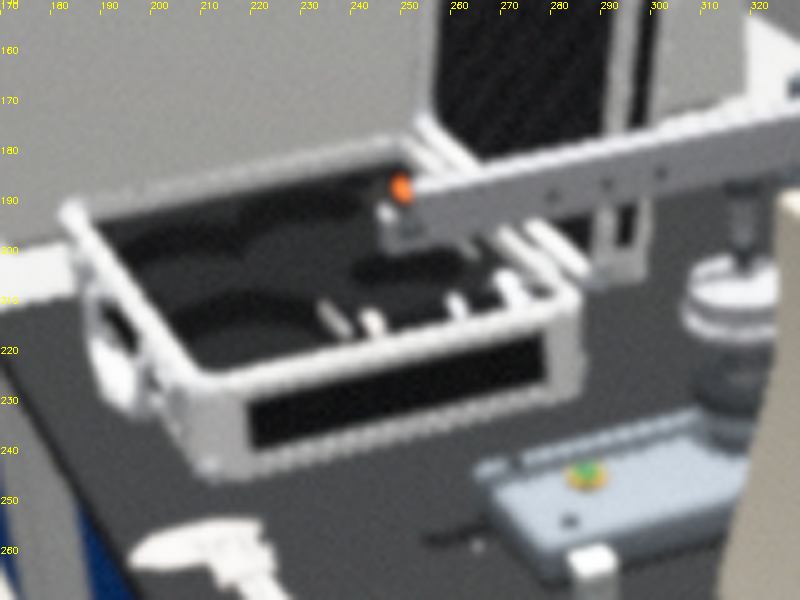

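The crops show the large weight with its grip top at about (397,265) in the top view and (309,276) in the side view, and crossbar ends at (301.6,297) and (318,303) in the side view. The lip is at (180.3,257) in the top view and (247,192) in the side view. The shoulder edge is at v=248.7 and the base's front corner at (226,243). Next I'll fit the poses.

```bash
python3 - <<'E'
from h import *
def Rz(a): c,s=np.cos(a),np.sin(a); return np.array([[c,-s,0],[s,c,0],[0,0,1]])
# weight: model pts & obs
g=[(-8,-8,181),(8,-8,181),(8,8,181),(-8,8,181)]
topc=np.array([(391.3,262.5),(399.2,259),(403,267.5),(395,271.2)])
sidec=np.array([(303,276.6),(308.4,273),(314.6,275.6),(309,280.4)])
bar=np.array([(301.6,297),(318,303)]); 
lb=np.array([(304,320),(317.4,325.6)])
def match(p,o): # order-free corners
    from scipy.optimize import linear_sum_assignment as L
    D=np.linalg.norm(p[:,None]-o[None],axis=2); i,j=L(D); return (p[i]-o[j]).ravel()
def W(q,pts): return np.array(pts,float)@Rz(q[2]).T+[q[0],q[1],0]
def res(q):
    return np.r_[match(proj("top",W(q,g)),topc),match(proj("side",W(q,g)),sidec),
     match(proj("side",W(q,[(0,-18,125),(0,18,125)])),bar),match(proj("side",W(q,[(0,-18,71),(0,18,71)])),lb),
     proj("top",W(q,[(0,0,4)]))[0]-(386.2,274.2)]
for a in(-.5,0,.5,1):
    s=least_squares(res,[516,-344,a],loss="soft_l1"); print(s.x.round(3),s.cost.round(2))
    b=s if a==-.5 or s.cost<b.cost else b
print(res(b.x).reshape(-1,2).round(1).tolist())
# lever
P=[((7*0,0,0))]
for z in(205,207.5,210): print("lip",z,back("top",(180.25,257),z).round(1),back("side",(247.5,192.5),z).round(1))
print("shoulder top L,R",back("top",(175.2,248.7),218).round(1),back("top",(183.5,248.7),218).round(1), back("side",(252.4,188),218).round(1))
print("base corner",back("top",(226.2,243),30).round(1),back("top",(225.5,190),30).round(1))
print("underside tip side", back("side",(247,199.6),187).round(1))
E
```

```text
[ 519.465 -343.129   -2.705] 6.46
[ 5.19465e+02 -3.43129e+02  4.37000e-01] 6.46
[ 5.19465e+02 -3.43129e+02  4.37000e-01] 6.46
[ 5.19465e+02 -3.43129e+02  4.37000e-01] 6.46
[[-0.4, 0.2], [-0.8, 0.5], [-1.0, 1.0], [-0.5, 0.5], [1.1, -0.5], [0.8, 0.5], [0.4, 0.4], [0.5, 0.5], [-0.3, 1.3], [1.5, 0.9], [0.9, 1.2], [0.1, 0.1], [-1.0, 0.6]]
lip 205 [539.   30.3 205. ] [537.9  37.1 205. ]
lip 207.5 [538.7  29.7 207.5] [536.1  31.5 207.5]
lip 210 [538.4  29.1 210. ] [534.3  25.9 210. ]
shoulder top L,R [551.8  36.1 218. ] [551.5  22.  218. ] [548.3  27.9 218. ]
base corner [587.8 -21.3  30. ] [697.7 -19.4  30. ]
underside tip side [534.7  36.5 187. ]
```

>>> {"op": "arm_command", "data": {"deltas": [{"tx":-15,"ty":-17,"tz":-15,"hand":85},{"tx":-33,"ty":-38,"tz":-15},{"tx":-36,"ty":-42},{"tx":-36,"ty":-42},{"tx":-36,"ty":-42},{"tx":-36,"ty":-42},{"tx":-36,"ty":-42},{"tx":-36,"ty":-42}], "squeeze": 60}}

```text
schema error: expected keys hand, tx, ty, tz, wx, wy, wz
```

>>> {"op": "arm_command", "data": {"deltas": [{"tx":-36,"ty":-42},{"tx":-36,"ty":-42},{"tx":-36,"ty":-42},{"tx":-36,"ty":-42},{"tx":-36,"ty":-42},{"tx":-36,"ty":-42},{"tx":-36,"ty":-42},{"tx":-36,"ty":-42}]}}

```text
schema error: expected keys hand, tx, ty, tz, wx, wy, wz
```

>>> {"op": "arm_command", "data": {"deltas": [{"tx":-36,"ty":-42},{"tx":-23,"ty":-30},{"wz":0.17},{"wz":0.17},{"wz":0.17},{"wz":0.17},{"wz":0.17},{"wz":0.17}]}}

```text
schema error: expected keys hand, tx, ty, tz, wx, wy, wz
```

>>> {"op": "arm_command", "data": {"deltas": [{"wz":0.18},{"wz":0.18},{"wz":0.18},{"wz":0.18},{"wz":0.18},{"wz":0.18},{"wz":0.165},{}]}}

```text
schema error: expected keys hand, tx, ty, tz, wx, wy, wz
```

All keys are needed in every row.

>>> {"op": "arm_command", "data": {"deltas": [{"hand":85,"tx":-15,"ty":-17,"tz":-15,"wx":0,"wy":0,"wz":0},{"hand":85,"tx":-33,"ty":-38,"tz":-15,"wx":0,"wy":0,"wz":0},{"hand":85,"tx":-36,"ty":-42,"tz":0,"wx":0,"wy":0,"wz":0},{"hand":85,"tx":-36,"ty":-42,"tz":0,"wx":0,"wy":0,"wz":0},{"hand":85,"tx":-36,"ty":-42,"tz":0,"wx":0,"wy":0,"wz":0},{"hand":85,"tx":-36,"ty":-42,"tz":0,"wx":0,"wy":0,"wz":0},{"hand":85,"tx":-36,"ty":-42,"tz":0,"wx":0,"wy":0,"wz":0},{"hand":85,"tx":-36,"ty":-42,"tz":0,"wx":0,"wy":0,"wz":0}], "squeeze": 60}}

```text
clock: 1.1
eef_pos: [374.3, 173.6, 261.3]
tcp_rot: [3.141, 0.0, 2.702]
contact_force: [0.6, 0.4, 0.2]
opening: 0.995
grasp_force: 0.0
```

>>> {"op": "arm_command", "data": {"deltas": [{"hand":85,"tx":-38,"ty":-44,"tz":0,"wx":0,"wy":0,"wz":0},{"hand":85,"tx":-38,"ty":-44,"tz":0,"wx":0,"wy":0,"wz":0},{"hand":85,"tx":-38,"ty":-44,"tz":0,"wx":0,"wy":0,"wz":0},{"hand":85,"tx":-38,"ty":-44,"tz":0,"wx":0,"wy":0,"wz":0},{"hand":85,"tx":-38,"ty":-44,"tz":0,"wx":0,"wy":0,"wz":0},{"hand":85,"tx":-38,"ty":-44,"tz":0,"wx":0,"wy":0,"wz":0},{"hand":85,"tx":-38,"ty":-44,"tz":0,"wx":0,"wy":0,"wz":0},{"hand":85,"tx":-38,"ty":-44,"tz":0,"wx":0,"wy":0,"wz":0}]}}

```text
clock: 2.1
eef_pos: [499.5, -274.6, 261.0]
tcp_rot: [3.141, -0.0, 2.701]
contact_force: [0.4, 0.1, 1.4]
opening: 0.994
grasp_force: 0.0
```

>>> {"op": "arm_command", "data": {"deltas": [{"hand":85,"tx":-30,"ty":-34,"tz":0,"wx":0,"wy":0,"wz":0},{"hand":85,"tx":-17,"ty":-20,"tz":0,"wx":0,"wy":0,"wz":0},{"hand":85,"tx":0,"ty":0,"tz":0,"wx":0,"wy":0,"wz":0.17},{"hand":85,"tx":0,"ty":0,"tz":0,"wx":0,"wy":0,"wz":0.17},{"hand":85,"tx":0,"ty":0,"tz":0,"wx":0,"wy":0,"wz":0.17},{"hand":85,"tx":0,"ty":0,"tz":0,"wx":0,"wy":0,"wz":0.17},{"hand":85,"tx":0,"ty":0,"tz":0,"wx":0,"wy":0,"wz":0.17},{"hand":85,"tx":0,"ty":0,"tz":0,"wx":0,"wy":0,"wz":0.17}]}}

```text
clock: 3.1
eef_pos: [518.8, -341.3, 260.8]
tcp_rot: [-3.141, -0.001, 1.676]
contact_force: [-0.5, -0.4, -0.5]
opening: 0.998
grasp_force: 0.0
```

>>> {"op": "arm_command", "data": {"deltas": [{"hand":85,"tx":0,"ty":0,"tz":0,"wx":0,"wy":0,"wz":0.18},{"hand":85,"tx":0,"ty":0,"tz":0,"wx":0,"wy":0,"wz":0.18},{"hand":85,"tx":0,"ty":0,"tz":0,"wx":0,"wy":0,"wz":0.18},{"hand":85,"tx":0,"ty":0,"tz":0,"wx":0,"wy":0,"wz":0.18},{"hand":85,"tx":0,"ty":0,"tz":0,"wx":0,"wy":0,"wz":0.18},{"hand":85,"tx":0,"ty":0,"tz":0,"wx":0,"wy":0,"wz":0.18},{"hand":85,"tx":0,"ty":0,"tz":0,"wx":0,"wy":0,"wz":0.165},{"hand":85,"tx":0,"ty":0,"tz":0,"wx":0,"wy":0,"wz":0}]}}

```text
clock: 4.1
eef_pos: [518.8, -341.3, 260.9]
tcp_rot: [-3.141, 0.0, 0.438]
contact_force: [0.5, -0.8, -0.3]
opening: 0.998
grasp_force: 0.0
```

>>> {"op": "arm_command", "data": {"deltas": [{"hand":60,"tx":0,"ty":1.9,"tz":20,"wx":0,"wy":0,"wz":0},{"hand":50,"tx":0,"ty":0,"tz":30,"wx":0,"wy":0,"wz":0},{"hand":40,"tx":0,"ty":0,"tz":30,"wx":0,"wy":0,"wz":0},{"hand":40,"tx":0,"ty":0,"tz":20,"wx":0,"wy":0,"wz":0},{"hand":40,"tx":0,"ty":0,"tz":8,"wx":0,"wy":0,"wz":0},{"hand":40,"tx":0,"ty":0,"tz":0,"wx":0,"wy":0,"wz":0}]}}

```text
clock: 4.85
eef_pos: [519.4, -343.0, 152.4]
tcp_rot: [-3.14, 0.001, 0.438]
contact_force: [-0.2, 0.3, 0.8]
opening: 0.468
grasp_force: 0.0
```

```bash
python3 - <<'E'
from rig import r, imaging
from h import *
s=imaging.grab_frame("side")["image"][:,:,::-1];t=imaging.grab_frame("top")["image"][:,:,::-1]
c=np.zeros((600,800,3),np.uint8)
c[:600,:400]=crop(s,270,230,80,120,5); c[:350,400:800]=crop(t,340,235,80,70,5)
cv2.imwrite("pics/c3.png",c)
E
```

```text
(no output)
```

View pics/c3.png

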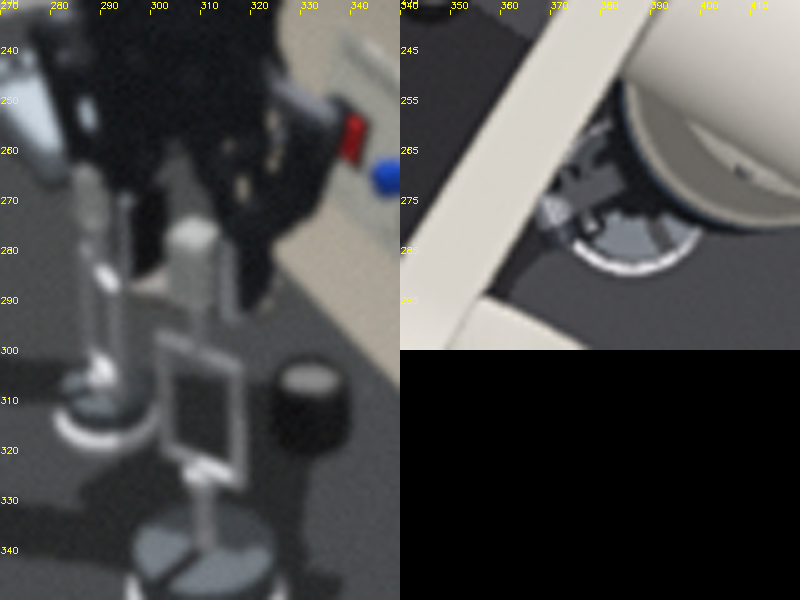

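The side crop shows the fingers straddling the grip at about (308,283), with the inner edges near x=302 and x=314 and free space on both sides. I'll close on it and lift.

>>> {"op": "arm_command", "data": {"deltas": [{"hand":28,"tx":0,"ty":0,"tz":0,"wx":0,"wy":0,"wz":0},{"hand":20,"tx":0,"ty":0,"tz":0,"wx":0,"wy":0,"wz":0},{"hand":14,"tx":0,"ty":0,"tz":0,"wx":0,"wy":0,"wz":0},{"hand":8,"tx":0,"ty":0,"tz":0,"wx":0,"wy":0,"wz":0},{"hand":5,"tx":0,"ty":0,"tz":0,"wx":0,"wy":0,"wz":0},{"hand":5,"tx":0,"ty":0,"tz":0,"wx":0,"wy":0,"wz":0},{"hand":5,"tx":0,"ty":0,"tz":0,"wx":0,"wy":0,"wz":0}], "squeeze": 60}}

```text
clock: 5.82
eef_pos: [520.2, -343.3, 154.0]
tcp_rot: [3.141, -0.001, 0.437]
contact_force: [-0.9, 0.8, 6.2]
opening: 0.172
grasp_force: 58.8
```

>>> {"op": "arm_command", "data": {"deltas": [{"hand":5,"tx":0,"ty":0,"tz":-3,"wx":0,"wy":0,"wz":0},{"hand":5,"tx":0,"ty":0,"tz":-8,"wx":0,"wy":0,"wz":0},{"hand":5,"tx":0,"ty":0,"tz":-15,"wx":0,"wy":0,"wz":0},{"hand":5,"tx":0,"ty":0,"tz":-20,"wx":0,"wy":0,"wz":0},{"hand":5,"tx":0,"ty":0,"tz":-20,"wx":0,"wy":0,"wz":0},{"hand":5,"tx":0,"ty":0,"tz":-15,"wx":0,"wy":0,"wz":0},{"hand":5,"tx":0,"ty":0,"tz":-10,"wx":0,"wy":0,"wz":0},{"hand":5,"tx":0,"ty":0,"tz":-4,"wx":0,"wy":0,"wz":0}], "squeeze": 80}}

```text
clock: 6.82
eef_pos: [519.9, -343.3, 248.9]
tcp_rot: [3.141, -0.0, 0.437]
contact_force: [0.5, -0.5, -5.6]
opening: 0.171
grasp_force: 78.2
```

>>> {"op": "arm_command", "data": {"deltas": [{"hand":5,"tx":0,"ty":0,"tz":0,"wx":0,"wy":0,"wz":0.05},{"hand":5,"tx":0,"ty":0,"tz":0,"wx":0,"wy":0,"wz":0.1},{"hand":5,"tx":0,"ty":0,"tz":0,"wx":0,"wy":0,"wz":0.1},{"hand":5,"tx":0,"ty":0,"tz":0,"wx":0,"wy":0,"wz":0.1},{"hand":5,"tx":-10,"ty":0,"tz":0,"wx":0,"wy":0,"wz":0.071},{"hand":5,"tx":-25,"ty":0,"tz":0,"wx":0,"wy":0,"wz":0},{"hand":5,"tx":-30,"ty":0,"tz":0,"wx":0,"wy":0,"wz":0},{"hand":5,"tx":-25,"ty":0,"tz":0,"wx":0,"wy":0,"wz":0}]}}

```text
clock: 7.82
eef_pos: [428.5, -344.9, 247.6]
tcp_rot: [-3.141, 0.001, 0.016]
contact_force: [-0.8, 0.4, -4.9]
opening: 0.169
grasp_force: 78.2
```

>>> {"op": "arm_command", "data": {"deltas": [{"hand":5,"tx":0,"ty":-10,"tz":0,"wx":0,"wy":0,"wz":0},{"hand":5,"tx":0,"ty":-25,"tz":0,"wx":0,"wy":0,"wz":0},{"hand":5,"tx":1,"ty":-40,"tz":0,"wx":0,"wy":0,"wz":0},{"hand":5,"tx":1,"ty":-45,"tz":0,"wx":0,"wy":0,"wz":0},{"hand":5,"tx":1,"ty":-45,"tz":0,"wx":0,"wy":0,"wz":0},{"hand":5,"tx":1,"ty":-45,"tz":0,"wx":0,"wy":0,"wz":0},{"hand":5,"tx":1,"ty":-45,"tz":0,"wx":0,"wy":0,"wz":0},{"hand":5,"tx":1,"ty":-45,"tz":0,"wx":0,"wy":0,"wz":0}]}}

```text
clock: 8.82
eef_pos: [430.7, -42.4, 248.3]
tcp_rot: [-3.141, -0.0, 0.017]
contact_force: [1.5, -0.1, -5.2]
opening: 0.17
grasp_force: 78.4
```

>>> {"op": "arm_command", "data": {"deltas": [{"hand":5,"tx":0,"ty":-40,"tz":0,"wx":0,"wy":0,"wz":0},{"hand":5,"tx":0,"ty":-22,"tz":0,"wx":0,"wy":0,"wz":0},{"hand":5,"tx":0,"ty":-10,"tz":0,"wx":0,"wy":0,"wz":0},{"hand":5,"tx":10,"ty":-2,"tz":0,"wx":0,"wy":0,"wz":0},{"hand":5,"tx":20,"ty":0,"tz":0,"wx":0,"wy":0,"wz":0},{"hand":5,"tx":20,"ty":0,"tz":0,"wx":0,"wy":0,"wz":0},{"hand":5,"tx":10,"ty":0,"tz":0,"wx":0,"wy":0,"wz":0},{"hand":5,"tx":0,"ty":0,"tz":0,"wx":0,"wy":0,"wz":0}]}}

```text
clock: 9.82
eef_pos: [490.6, 29.3, 247.9]
tcp_rot: [3.142, 0.001, 0.015]
contact_force: [-0.3, -0.5, -5.9]
opening: 0.171
grasp_force: 78.6
```

```bash
python3 - <<'E'
from rig import r, imaging
from h import *
s=imaging.grab_frame("side")["image"][:,:,::-1];t=imaging.grab_frame("top")["image"][:,:,::-1]
cv2.imwrite("s4.png",s)
c=np.zeros((600,800,3),np.uint8)
c[:600,:500]=crop(s,200,140,100,120,5); c[:360,500:800]=crop(t,155,210,60,72,5)
cv2.imwrite("pics/c4.png",c)
x=r.sense(); print(x["eef_pos"],x["contact_force"])
# predicted window pixels if weight axis = TCP axis, bar z=TCPz-28.5
e=x["eef_pos"]
P=[(e[0],e[1]+dy,e[2]-28.5-dz) for dz in(0,54) for dy in(-18,18)]+[(e[0],e[1],e[2]-154)]
print(proj("side",P).round(1).tolist(), proj("side",[(538.4,29.5,207.5)]),proj("top",[(538.4,29.5,207.5)]))
E
```

```text
[489.38398712  29.44632708 247.89191549] [-0.01303341 -0.23884538 -5.09980652]
[[231.3, 194.8], [226.5, 189.5], [233.6, 215.4], [228.8, 209.8], [234.1, 238.5]] [[248.68345564 192.59265258]] [[180.36417433 257.17696091]]
```

View pics/c4.png

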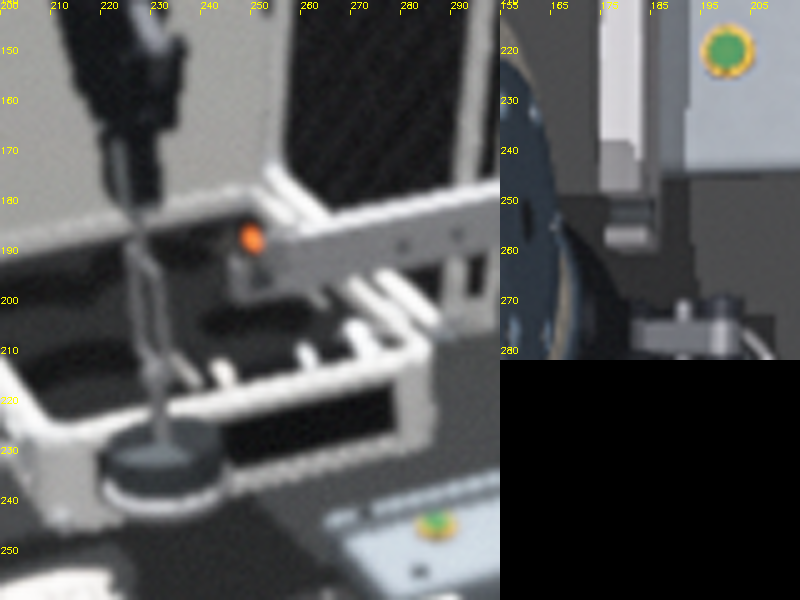

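The side crop shows the upright window with its upper bar running from (225.6,188.6) to (232,193.6), within 1 px of the prediction. The lip is at about (247.4,191). I'll advance over the nose with the bar a few mm above the lip.

>>> {"op": "arm_command", "data": {"deltas": [{"hand":5,"tx":4,"ty":0,"tz":2,"wx":0,"wy":0,"wz":0},{"hand":5,"tx":10,"ty":0,"tz":2,"wx":0,"wy":0,"wz":0},{"hand":5,"tx":10,"ty":0,"tz":0,"wx":0,"wy":0,"wz":0},{"hand":5,"tx":10,"ty":0,"tz":0,"wx":0,"wy":0,"wz":0},{"hand":5,"tx":8,"ty":0,"tz":0,"wx":0,"wy":0,"wz":0},{"hand":5,"tx":6,"ty":0,"tz":0,"wx":0,"wy":0,"wz":0},{"hand":5,"tx":3,"ty":0,"tz":0,"wx":0,"wy":0,"wz":0},{"hand":5,"tx":0,"ty":0,"tz":0,"wx":0,"wy":0,"wz":0}]}}

```text
clock: 10.92
eef_pos: [540.9, 30.5, 244.2]
tcp_rot: [-3.142, 0.0, 0.016]
contact_force: [0.7, -0.2, -4.8]
opening: 0.172
grasp_force: 78.6
```

```bash
python3 - <<'E'
from rig import r, imaging
from h import *
s=imaging.grab_frame("side")["image"][:,:,::-1];t=imaging.grab_frame("top")["image"][:,:,::-1]
c=np.zeros((600,800,3),np.uint8)
c[:600,:480]=crop(s,215,160,60,75,8); c[:400,480:800]=crop(t,165,225,40,50,8)
cv2.imwrite("pics/c5.png",c)
x=r.sense(); print(x["eef_pos"],x["contact_force"])
e=x["eef_pos"]
P=[(e[0],e[1]+dy,e[2]-28.5-dz) for dz in(0,54) for dy in(-18,18)]
print(proj("side",P).round(1).tolist())
E
```

```text
[540.67032278  30.47912823 244.24022579] [-0.00682344 -0.14073691 -5.09268141]
[[251.8, 191.7], [246.6, 186.6], [253.6, 212.1], [248.5, 206.6]]
```

View pics/c5.png

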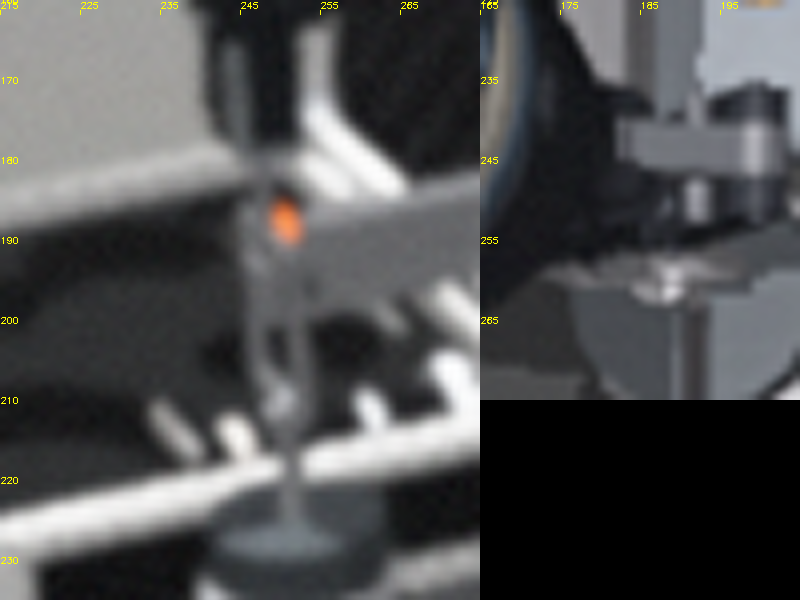

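The side crop shows the window posts at u≈247 and u≈252.5 with the lever nose between them, and the crossbar above the lip; nothing is touching. I'll creep forward watching the x force.

>>> {"op": "arm_command", "data": {"deltas": [{"hand":5,"tx":1,"ty":1,"tz":0,"wx":0,"wy":0,"wz":0},{"hand":5,"tx":1,"ty":0,"tz":0,"wx":0,"wy":0,"wz":0},{"hand":5,"tx":1,"ty":0,"tz":0,"wx":0,"wy":0,"wz":0},{"hand":5,"tx":1,"ty":0,"tz":0,"wx":0,"wy":0,"wz":0},{"hand":5,"tx":0.5,"ty":0,"tz":0,"wx":0,"wy":0,"wz":0},{"hand":5,"tx":0,"ty":0,"tz":0,"wx":0,"wy":0,"wz":0},{"hand":5,"tx":0,"ty":0,"tz":0,"wx":0,"wy":0,"wz":0}]}}

```text
clock: 11.9
eef_pos: [545.4, 29.6, 244.3]
tcp_rot: [-3.142, 0.0, 0.016]
contact_force: [-0.8, -0.6, -4.5]
opening: 0.17
grasp_force: 78.6
```

>>> {"op": "arm_command", "data": {"deltas": [{"hand":5,"tx":0.5,"ty":0,"tz":0,"wx":0,"wy":0,"wz":0},{"hand":5,"tx":0.5,"ty":0,"tz":0,"wx":0,"wy":0,"wz":0},{"hand":5,"tx":0,"ty":0,"tz":0,"wx":0,"wy":0,"wz":0}]}}

```text
clock: 12.28
eef_pos: [546.5, 29.6, 244.3]
tcp_rot: [-3.142, -0.0, 0.016]
contact_force: [0.7, -0.5, -4.3]
opening: 0.169
grasp_force: 78.6
```

>>> {"op": "arm_command", "data": {"deltas": [{"hand":5,"tx":0.5,"ty":0,"tz":0,"wx":0,"wy":0,"wz":0},{"hand":5,"tx":0.5,"ty":0,"tz":0,"wx":0,"wy":0,"wz":0},{"hand":5,"tx":0,"ty":0,"tz":0,"wx":0,"wy":0,"wz":0}]}}

```text
clock: 12.65
eef_pos: [547.5, 29.6, 244.3]
tcp_rot: [-3.142, -0.0, 0.016]
contact_force: [-0.0, 0.3, -5.2]
opening: 0.169
grasp_force: 78.6
```

>>> {"op": "arm_command", "data": {"deltas": [{"hand":5,"tx":0.4,"ty":0,"tz":0,"wx":0,"wy":0,"wz":0},{"hand":5,"tx":0,"ty":0,"tz":0,"wx":0,"wy":0,"wz":0}]}}

```text
clock: 12.9
eef_pos: [547.9, 29.6, 244.3]
tcp_rot: [-3.142, 0.0, 0.016]
contact_force: [0.1, -0.2, -4.4]
opening: 0.172
grasp_force: 78.6
```

>>> {"op": "arm_command", "data": {"deltas": [{"hand":5,"tx":0.4,"ty":0,"tz":0,"wx":0,"wy":0,"wz":0},{"hand":5,"tx":0,"ty":0,"tz":0,"wx":0,"wy":0,"wz":0}]}}

```text
clock: 13.15
eef_pos: [548.3, 29.6, 244.3]
tcp_rot: [3.142, -0.0, 0.016]
contact_force: [-0.3, 0.3, -4.9]
opening: 0.172
grasp_force: 78.6
```

>>> {"op": "arm_command", "data": {"deltas": [{"hand":5,"tx":0.5,"ty":0,"tz":0,"wx":0,"wy":0,"wz":0},{"hand":5,"tx":0,"ty":0,"tz":0,"wx":0,"wy":0,"wz":0}]}}

```text
clock: 13.4
eef_pos: [548.8, 29.6, 244.3]
tcp_rot: [3.142, 0.0, 0.016]
contact_force: [-0.5, -0.5, -4.7]
opening: 0.17
grasp_force: 78.6
```

>>> {"op": "arm_command", "data": {"deltas": [{"hand":5,"tx":0.4,"ty":0,"tz":0,"wx":0,"wy":0,"wz":0},{"hand":5,"tx":0,"ty":0,"tz":0,"wx":0,"wy":0,"wz":0}]}}

```text
clock: 13.65
eef_pos: [548.9, 29.6, 244.2]
tcp_rot: [3.142, 0.001, 0.016]
contact_force: [-1.2, -0.2, -4.1]
opening: 0.173
grasp_force: 78.6
```

Contact with the shoulder came at x≈548.8, which puts the notch at about 546.8 and agrees with the vision estimate. I'll back off 2.2 mm and descend.

>>> {"op": "arm_command", "data": {"deltas": [{"hand":5,"tx":-2.3,"ty":0.2,"tz":0,"wx":0,"wy":0,"wz":0},{"hand":5,"tx":0,"ty":0,"tz":2,"wx":0,"wy":0,"wz":0},{"hand":5,"tx":0,"ty":0,"tz":2,"wx":0,"wy":0,"wz":0},{"hand":5,"tx":0,"ty":0,"tz":2,"wx":0,"wy":0,"wz":0},{"hand":5,"tx":0,"ty":0,"tz":2,"wx":0,"wy":0,"wz":0},{"hand":5,"tx":0,"ty":0,"tz":0,"wx":0,"wy":0,"wz":0}]}}

```text
clock: 14.4
eef_pos: [546.7, 29.4, 236.0]
tcp_rot: [3.142, 0.0, 0.016]
contact_force: [0.3, 0.3, -5.0]
opening: 0.168
grasp_force: 78.6
```

>>> {"op": "arm_command", "data": {"deltas": [{"hand":5,"tx":0,"ty":0,"tz":1.5,"wx":0,"wy":0,"wz":0},{"hand":5,"tx":0,"ty":0,"tz":1.5,"wx":0,"wy":0,"wz":0},{"hand":5,"tx":0,"ty":0,"tz":1,"wx":0,"wy":0,"wz":0},{"hand":5,"tx":0,"ty":0,"tz":1,"wx":0,"wy":0,"wz":0},{"hand":5,"tx":0,"ty":0,"tz":0,"wx":0,"wy":0,"wz":0},{"hand":5,"tx":0,"ty":0,"tz":0,"wx":0,"wy":0,"wz":0}]}}

```text
clock: 15.15
eef_pos: [546.9, 29.4, 231.3]
tcp_rot: [-3.142, -0.0, 0.016]
contact_force: [-0.8, -0.5, -5.0]
opening: 0.171
grasp_force: 78.6
```

>>> {"op": "arm_command", "data": {"deltas": [{"hand":5,"tx":0,"ty":0,"tz":1,"wx":0,"wy":0,"wz":0},{"hand":5,"tx":0,"ty":0,"tz":1,"wx":0,"wy":0,"wz":0},{"hand":5,"tx":0,"ty":0,"tz":1,"wx":0,"wy":0,"wz":0},{"hand":5,"tx":0,"ty":0,"tz":0,"wx":0,"wy":0,"wz":0}]}}

```text
clock: 15.65
eef_pos: [546.9, 29.4, 228.3]
tcp_rot: [-3.142, -0.0, 0.016]
contact_force: [-0.3, -0.2, -4.0]
opening: 0.17
grasp_force: 78.6
```

>>> {"op": "arm_command", "data": {"deltas": [{"hand":5,"tx":0,"ty":0,"tz":1,"wx":0,"wy":0,"wz":0},{"hand":5,"tx":0,"ty":0,"tz":1,"wx":0,"wy":0,"wz":0},{"hand":5,"tx":0,"ty":0,"tz":0,"wx":0,"wy":0,"wz":0}]}}

```text
clock: 16.02
eef_pos: [546.9, 29.4, 226.2]
tcp_rot: [-3.142, -0.0, 0.016]
contact_force: [0.5, 0.3, -3.4]
opening: 0.174
grasp_force: 78.6
```

>>> {"op": "arm_command", "data": {"deltas": [{"hand":5,"tx":0,"ty":0,"tz":1,"wx":0,"wy":0,"wz":0},{"hand":5,"tx":0,"ty":0,"tz":0,"wx":0,"wy":0,"wz":0}]}}

```text
clock: 16.27
eef_pos: [546.9, 29.4, 225.2]
tcp_rot: [3.142, -0.0, 0.016]
contact_force: [0.9, 0.3, -4.4]
opening: 0.168
grasp_force: 78.6
```

>>> {"op": "arm_command", "data": {"deltas": [{"hand":5,"tx":0,"ty":0,"tz":1,"wx":0,"wy":0,"wz":0},{"hand":5,"tx":0,"ty":0,"tz":0,"wx":0,"wy":0,"wz":0}]}}

```text
clock: 16.52
eef_pos: [546.9, 29.4, 224.2]
tcp_rot: [3.142, 0.0, 0.016]
contact_force: [0.8, -0.1, -3.7]
opening: 0.169
grasp_force: 78.6
```

>>> {"op": "arm_command", "data": {"deltas": [{"hand":5,"tx":0,"ty":0,"tz":1,"wx":0,"wy":0,"wz":0},{"hand":5,"tx":0,"ty":0,"tz":0,"wx":0,"wy":0,"wz":0}]}}

```text
clock: 16.77
eef_pos: [546.9, 29.4, 223.2]
tcp_rot: [3.142, -0.0, 0.016]
contact_force: [0.3, 0.4, -3.3]
opening: 0.168
grasp_force: 78.6
```

>>> {"op": "arm_command", "data": {"deltas": [{"hand":5,"tx":0,"ty":0,"tz":1,"wx":0,"wy":0,"wz":0},{"hand":5,"tx":0,"ty":0,"tz":0,"wx":0,"wy":0,"wz":0}]}}

```text
clock: 17.02
eef_pos: [546.9, 29.4, 222.2]
tcp_rot: [-3.142, -0.0, 0.016]
contact_force: [1.4, 0.5, -2.2]
opening: 0.17
grasp_force: 78.6
```

>>> {"op": "arm_command", "data": {"deltas": [{"hand":5,"tx":0,"ty":0,"tz":1,"wx":0,"wy":0,"wz":0},{"hand":5,"tx":0,"ty":0,"tz":0,"wx":0,"wy":0,"wz":0}]}}

```text
clock: 17.27
eef_pos: [546.9, 29.4, 221.2]
tcp_rot: [3.142, -0.0, 0.016]
contact_force: [0.4, 0.5, -3.7]
opening: 0.169
grasp_force: 78.6
```

>>> {"op": "arm_command", "data": {"deltas": [{"hand":5,"tx":0,"ty":0,"tz":1,"wx":0,"wy":0,"wz":0},{"hand":5,"tx":0,"ty":0,"tz":0,"wx":0,"wy":0,"wz":0}]}}

```text
clock: 17.52
eef_pos: [546.9, 29.4, 220.2]
tcp_rot: [3.142, 0.0, 0.016]
contact_force: [0.7, -0.4, -3.1]
opening: 0.172
grasp_force: 78.6
```

>>> {"op": "arm_command", "data": {"deltas": [{"hand":5,"tx":0,"ty":0,"tz":1,"wx":0,"wy":0,"wz":0},{"hand":5,"tx":0,"ty":0,"tz":0,"wx":0,"wy":0,"wz":0}]}}

```text
clock: 17.77
eef_pos: [546.9, 29.4, 219.3]
tcp_rot: [3.142, -0.0, 0.016]
contact_force: [0.7, -0.3, -3.4]
opening: 0.169
grasp_force: 78.6
```

>>> {"op": "arm_command", "data": {"deltas": [{"hand":5,"tx":0,"ty":0,"tz":1,"wx":0,"wy":0,"wz":0},{"hand":5,"tx":0,"ty":0,"tz":0,"wx":0,"wy":0,"wz":0}]}}

```text
clock: 18.02
eef_pos: [547.0, 29.4, 218.3]
tcp_rot: [3.142, -0.0, 0.016]
contact_force: [1.0, 0.9, -2.5]
opening: 0.169
grasp_force: 78.7
```

>>> {"op": "arm_command", "data": {"deltas": [{"hand":5,"tx":0,"ty":0,"tz":1,"wx":0,"wy":0,"wz":0},{"hand":5,"tx":0,"ty":0,"tz":0,"wx":0,"wy":0,"wz":0}]}}

```text
clock: 18.27
eef_pos: [547.0, 29.4, 217.4]
tcp_rot: [3.142, -0.0, 0.016]
contact_force: [0.3, -0.1, -1.5]
opening: 0.176
grasp_force: 78.9
```

```bash
python3 - <<'E'
from rig import r, imaging
from h import *
s=imaging.grab_frame("side")["image"][:,:,::-1]
F=[r.sense()["contact_force"]]
for i in range(3): imaging.grab_frame("top"); F.append(r.sense()["contact_force"])
cv2.imwrite("pics/c6.png",crop(s,215,160,90,75,8))
print(np.array(F).round(1).tolist(),r.sense()["eef_pos"])
E
```

```text
[[0.5, 0.0, -1.5], [1.9, 1.4, -0.6], [0.8, 0.6, -1.4], [0.6, 0.1, -0.7]] [546.97940187  29.37706494 217.37527757]
```

View pics/c6.png

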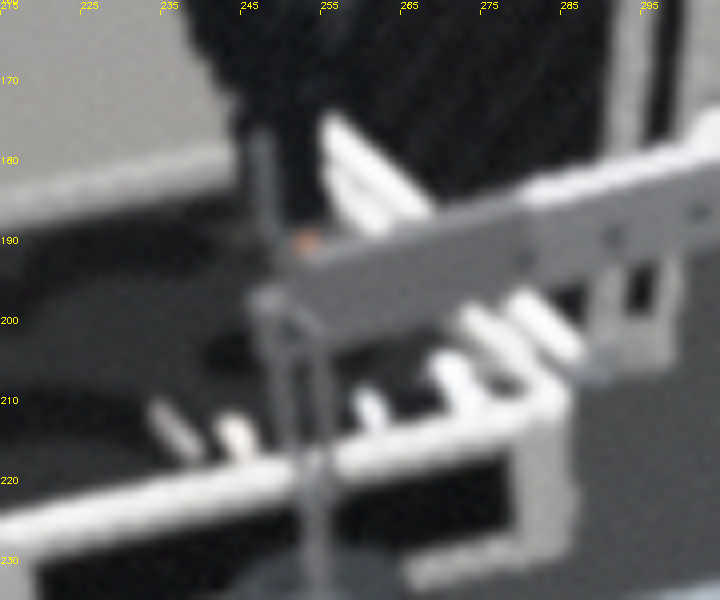

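The side crop shows the lever sunk, with the crossbar across it at about (248–256,197–201), behind the lip and in the notch. The force shows the ball has met the block at TCP z≈218. I'll start the tug.

>>> {"op": "arm_command", "data": {"deltas": [{"hand":5,"tx":0,"ty":0,"tz":0.5,"wx":0,"wy":0,"wz":0},{"hand":5,"tx":0,"ty":0,"tz":0.5,"wx":0,"wy":0,"wz":0},{"hand":5,"tx":0,"ty":0,"tz":0,"wx":0,"wy":0,"wz":0}]}}

```text
clock: 18.85
eef_pos: [547.0, 29.4, 216.4]
tcp_rot: [-3.142, -0.0, 0.016]
contact_force: [1.1, -0.2, 0.6]
opening: 0.169
grasp_force: 79.1
```

>>> {"op": "arm_command", "data": {"deltas": [{"hand":5,"tx":0,"ty":0,"tz":0.3,"wx":0,"wy":0,"wz":0},{"hand":5,"tx":0,"ty":0,"tz":0.2,"wx":0,"wy":0,"wz":0},{"hand":5,"tx":0,"ty":0,"tz":0,"wx":0,"wy":0,"wz":0}]}}

```text
clock: 19.23
eef_pos: [547.0, 29.4, 215.9]
tcp_rot: [-3.142, -0.0, 0.016]
contact_force: [2.4, -0.7, 2.9]
opening: 0.163
grasp_force: 79.3
```

>>> {"op": "arm_command", "data": {"deltas": [{"hand":5,"tx":0.3,"ty":0,"tz":0.3,"wx":0,"wy":0,"wz":0},{"hand":5,"tx":0.2,"ty":0,"tz":0.3,"wx":0,"wy":0,"wz":0},{"hand":5,"tx":0,"ty":0,"tz":0,"wx":0,"wy":0,"wz":0}]}}

```text
clock: 19.6
eef_pos: [547.2, 29.4, 215.2]
tcp_rot: [3.142, 0.0, 0.016]
contact_force: [1.1, -0.7, 4.7]
opening: 0.168
grasp_force: 79.6
```

```bash
cat > f.py <<'E'
from rig import r, imaging
import numpy as np
F=[r.sense()["contact_force"]]
for i in range(3): imaging.grab_frame("top"); F.append(r.sense()["contact_force"])
print(np.array(F).round(1).tolist(),np.mean(F,0),r.sense()["eef_pos"],r.sense()["clock"])
E
python3 f.py
```

```text
[[1.1, -0.7, 4.7], [0.5, 0.4, 4.8], [0.0, -0.3, 4.2], [0.3, -0.0, 3.8]] [ 0.47919682 -0.16755473  4.36610885] [547.24156207  29.36913081 215.19730258] 19.75
```

>>> {"op": "arm_command", "data": {"deltas": [{"hand":5,"tx":0,"ty":0,"tz":0.4,"wx":0,"wy":0,"wz":0},{"hand":5,"tx":0,"ty":0,"tz":0.4,"wx":0,"wy":0,"wz":0},{"hand":5,"tx":0,"ty":0,"tz":0.1,"wx":0,"wy":0,"wz":0},{"hand":5,"tx":0,"ty":0,"tz":0,"wx":0,"wy":0,"wz":0}]}}

```text
clock: 20.25
eef_pos: [547.3, 29.4, 214.4]
tcp_rot: [3.142, 0.0, 0.016]
contact_force: [0.2, 0.6, 6.2]
opening: 0.171
grasp_force: 79.8
```

```bash
python3 f.py
```

```text
[[0.2, 0.6, 6.2], [-0.9, -0.0, 5.5], [-1.4, -0.0, 5.4], [-0.8, -0.4, 6.0]] [-0.74243916  0.02373425  5.77130393] [547.34669507  29.38590657 214.41299574] 20.4
```

>>> {"op": "arm_command", "data": {"deltas": [{"hand":5,"tx":0,"ty":0,"tz":0.4,"wx":0,"wy":0,"wz":0},{"hand":5,"tx":0,"ty":0,"tz":0.3,"wx":0,"wy":0,"wz":0},{"hand":5,"tx":0,"ty":0,"tz":0,"wx":0,"wy":0,"wz":0}]}}

```text
clock: 20.78
eef_pos: [547.4, 29.4, 213.9]
tcp_rot: [-3.142, -0.0, 0.016]
contact_force: [-1.9, -0.1, 8.3]
opening: 0.169
grasp_force: 80.2
```

```bash
python3 f.py
```

```text
[[-1.9, -0.1, 8.3], [-1.0, -0.2, 7.6], [-1.8, 0.3, 7.0], [-1.2, 0.3, 7.7]] [-1.4480336   0.06184727  7.65434848] [547.36806408  29.37117398 213.96346076] 20.925
```

>>> {"op": "arm_command", "data": {"deltas": [{"hand":5,"tx":-0.1,"ty":0,"tz":0.15,"wx":0,"wy":0,"wz":0},{"hand":5,"tx":0,"ty":0,"tz":0,"wx":0,"wy":0,"wz":0},{"hand":5,"tx":0,"ty":0,"tz":0,"wx":0,"wy":0,"wz":0},{"hand":5,"tx":0,"ty":0,"tz":0,"wx":0,"wy":0,"wz":0},{"hand":5,"tx":0,"ty":0,"tz":0,"wx":0,"wy":0,"wz":0}]}}

```text
clock: 21.55
eef_pos: [547.3, 29.4, 213.9]
tcp_rot: [3.142, -0.0, 0.016]
contact_force: [-1.8, 0.3, 8.5]
opening: 0.173
grasp_force: 80.2
```

```bash
python3 f.py
```

```text
[[-1.8, 0.3, 8.5], [-1.1, -0.1, 8.7], [-0.6, -0.8, 8.8], [-1.2, -1.1, 9.2]] [-1.16379381 -0.40842567  8.81521505] [547.34484076  29.38886589 213.87742107] 21.7
```

The tug held at about 8–8.8 N for over 0.5 s. Next I'll ease off to zero force, lower the squeeze and open slowly.

>>> {"op": "arm_command", "data": {"deltas": [{"hand":5,"tx":0,"ty":0,"tz":-0.8,"wx":0,"wy":0,"wz":0},{"hand":5,"tx":0,"ty":0,"tz":-0.8,"wx":0,"wy":0,"wz":0},{"hand":5,"tx":0,"ty":0,"tz":-0.6,"wx":0,"wy":0,"wz":0},{"hand":5,"tx":0,"ty":0,"tz":0,"wx":0,"wy":0,"wz":0},{"hand":5,"tx":0,"ty":0,"tz":0,"wx":0,"wy":0,"wz":0}], "squeeze": 30}}

```text
clock: 22.32
eef_pos: [547.2, 29.4, 215.4]
tcp_rot: [3.142, 0.0, 0.016]
contact_force: [0.3, 0.7, 0.7]
opening: 0.166
grasp_force: 79.6
```

```bash
python3 f.py
```

```text
[[0.3, 0.7, 0.7], [-0.0, -1.0, 1.3], [0.5, 1.1, -0.0], [0.2, -0.5, 0.6]] [0.26764988 0.04371512 0.63776838] [547.18999138  29.36638851 215.52058508] 22.475
```

>>> {"op": "arm_command", "data": {"deltas": [{"hand":14,"tx":0,"ty":0,"tz":-0.1,"wx":0,"wy":0,"wz":0},{"hand":18,"tx":0,"ty":0,"tz":0,"wx":0,"wy":0,"wz":0},{"hand":22,"tx":0,"ty":0,"tz":0,"wx":0,"wy":0,"wz":0},{"hand":28,"tx":0,"ty":0,"tz":0,"wx":0,"wy":0,"wz":0},{"hand":36,"tx":0,"ty":0,"tz":0,"wx":0,"wy":0,"wz":0},{"hand":45,"tx":0,"ty":0,"tz":0,"wx":0,"wy":0,"wz":0},{"hand":45,"tx":0,"ty":0,"tz":0,"wx":0,"wy":0,"wz":0}], "squeeze": 20}}

```text
clock: 23.35
eef_pos: [547.3, 29.4, 215.7]
tcp_rot: [3.142, 0.0, 0.016]
contact_force: [0.3, 0.0, -0.1]
opening: 0.527
grasp_force: 0.0
```

>>> {"op": "arm_command", "data": {"deltas": [{"hand":45,"tx":0,"ty":0,"tz":-5,"wx":0,"wy":0,"wz":0},{"hand":45,"tx":0,"ty":0,"tz":-15,"wx":0,"wy":0,"wz":0},{"hand":45,"tx":0,"ty":0,"tz":-30,"wx":0,"wy":0,"wz":0},{"hand":45,"tx":0,"ty":0,"tz":-30,"wx":0,"wy":0,"wz":0},{"hand":45,"tx":0,"ty":0,"tz":-20,"wx":0,"wy":0,"wz":0},{"hand":45,"tx":-20,"ty":0,"tz":0,"wx":0,"wy":0,"wz":0},{"hand":45,"tx":-40,"ty":0,"tz":0,"wx":0,"wy":0,"wz":0},{"hand":45,"tx":-40,"ty":0,"tz":0,"wx":0,"wy":0,"wz":0}]}}

```text
clock: 24.35
eef_pos: [446.4, 27.8, 316.7]
tcp_rot: [-3.142, -0.001, 0.016]
contact_force: [-0.4, -0.3, -0.3]
opening: 0.527
grasp_force: 0.0
```

```bash
cat > v.py <<'E'
import sys
from rig import r, imaging
from h import *
def g(): return imaging.grab_frame("side")["image"][:,:,::-1]
a=g(); [imaging.grab_frame("top") for _ in range(3)]; b=g()
t=imaging.grab_frame("top")["image"][:,:,::-1]
A=a[150:260,215:290].astype(int);B=b[150:260,215:290].astype(int)
print("motion",np.abs(A-B).mean(),np.abs(A-B).max(),r.sense()["clock"])
c=np.zeros((600,800,3),np.uint8); c[:600,:450]=crop(b,215,150,75,100,6); c[:480,450:800]=crop(t,145,200,58,80,6)[:,:350][:480] if 1 else 0
cv2.imwrite(sys.argv[1],c)
E
sed -i 's/crop(t,145,200,58,80,6)\[:,:350\]\[:480\] if 1 else 0/np.pad(crop(t,145,200,58,80,6),((0,0),(0,2),(0,0)))/' v.py
python3 v.py pics/c7.png
```

```text
motion 1.7825050505050506 11 24.65
```

View pics/c7.png

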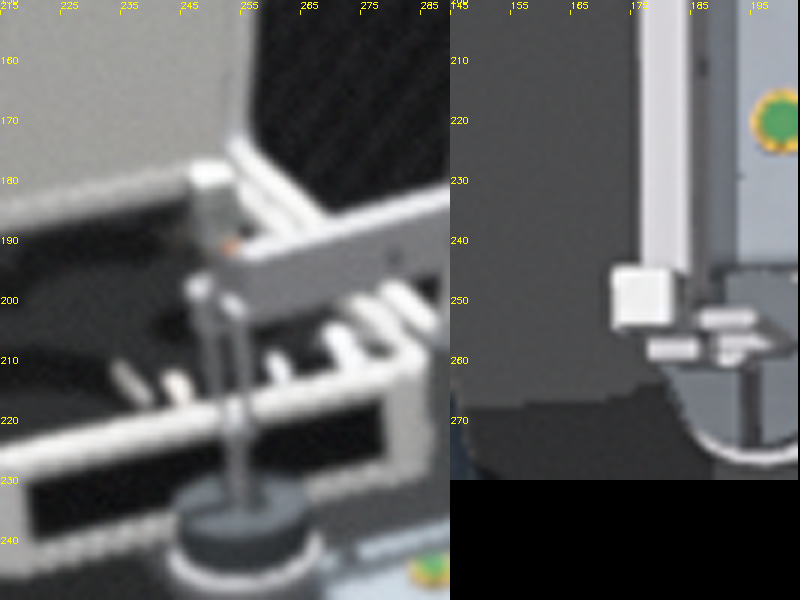

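The picture shows the weight hanging upright on the lever. Its grip is at (249,183) in the side view, with the crossbar behind the lip ((181.5,258) in the top view), the lever down and the gripper away. I'll wait for it to settle, check for motion, then hand in.

>>> {"op": "arm_command", "data": {"deltas": [{"hand":45,"tx":0,"ty":0,"tz":0,"wx":0,"wy":0,"wz":0},{"hand":45,"tx":0,"ty":0,"tz":0,"wx":0,"wy":0,"wz":0},{"hand":45,"tx":0,"ty":0,"tz":0,"wx":0,"wy":0,"wz":0},{"hand":45,"tx":0,"ty":0,"tz":0,"wx":0,"wy":0,"wz":0},{"hand":45,"tx":0,"ty":0,"tz":0,"wx":0,"wy":0,"wz":0},{"hand":45,"tx":0,"ty":0,"tz":0,"wx":0,"wy":0,"wz":0},{"hand":45,"tx":0,"ty":0,"tz":0,"wx":0,"wy":0,"wz":0},{"hand":45,"tx":0,"ty":0,"tz":0,"wx":0,"wy":0,"wz":0}]}}

```text
clock: 25.65
eef_pos: [447.3, 27.8, 315.8]
tcp_rot: [3.142, -0.0, 0.016]
contact_force: [0.1, -1.0, 0.1]
opening: 0.524
grasp_force: 0.0
```

>>> {"op": "arm_command", "data": {"deltas": [{"hand":45,"tx":0,"ty":0,"tz":0,"wx":0,"wy":0,"wz":0},{"hand":45,"tx":0,"ty":0,"tz":0,"wx":0,"wy":0,"wz":0},{"hand":45,"tx":0,"ty":0,"tz":0,"wx":0,"wy":0,"wz":0},{"hand":45,"tx":0,"ty":0,"tz":0,"wx":0,"wy":0,"wz":0},{"hand":45,"tx":0,"ty":0,"tz":0,"wx":0,"wy":0,"wz":0},{"hand":45,"tx":0,"ty":0,"tz":0,"wx":0,"wy":0,"wz":0},{"hand":45,"tx":0,"ty":0,"tz":0,"wx":0,"wy":0,"wz":0},{"hand":45,"tx":0,"ty":0,"tz":0,"wx":0,"wy":0,"wz":0}]}}

```text
clock: 26.65
eef_pos: [447.3, 27.8, 315.7]
tcp_rot: [3.142, 0.0, 0.016]
contact_force: [0.0, 0.0, -0.3]
opening: 0.528
grasp_force: 0.0
```

```bash
python3 - <<'E'
from rig import r, imaging
from h import *
fr=[imaging.grab_frame("side")["image"].astype(int) for _ in range(8)]
k=fr[0]
for f in fr[1:]:
    d=np.abs(f-k); print(d[170:250,235:275].mean().round(2),d[170:250,235:275].max(),"| noise",d[300:400,400:460].mean().round(2))
E
```

```text
1.73 12 | noise 1.78
1.75 10 | noise 1.75
1.72 11 | noise 1.79
1.74 12 | noise 1.76
1.73 10 | noise 1.78
1.72 10 | noise 1.78
1.71 13 | noise 1.75
```

Frame-to-frame change around the weight is at camera-noise level, so it is still. Handing in.

```bash
python3 -c "
from rig import r
print(r.sign_off())"
```

```text
the job is handed in; nothing more can be done
None
```

The larger weight hangs still in the lever's notch after a tug of about 8–9 N with the ball on the block, at an estimated lever load of about 14 N; the gripper is clear and the job is handed in at about 27 s.

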